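Draw the bolt of the fittings locker and open its second leaf

TASK

Of the two small fittings lockers, the green one is needed: its first door leaf already stands open, but its other leaf is still held shut by an upright bolt with a red knob on top. With the leaf still shut, lift that bolt well up out of its keeper, then swing the leaf wide open, to about a right angle, and leave it standing open with the bolt still raised. Leave the bolted leaf of the grey locker and its bolt as they are.

Things in the scene. Friction and masses are not known exactly. Their poses are not given: they have to be found in the camera images.
- green_knob (a point): Centre of the red knob (upright cylinder, 25 mm diameter, 30 mm tall) atop the bolt on the green locker's shut leaf, the LEFT one seen from the robot; the right leaf stands open. With the bolt down this centre is 247 mm above the bench; leaves and locker are 200 mm high, so the knob is free all round. Round: it can turn in a grip as the leaf swings. z is up.
- green_bolt (a joint): Lift of that bolt, m: 0 down, 0.035 at its upper stop. It is an upright 10 mm steel rod on the leaf's outer face near its free edge and swings with the leaf; its foot stands 16 mm deep in a keeper at the locker's bottom, and 18 mm of lift clears it. It takes about 5 N to lift and stays by friction where it is left.
- green_hinge (a point): Point on the upright hinge axis of that leaf, 247 mm above the bench. The knob runs about it on an arc of 106 mm radius. The axes turn with the leaf: z up; leaf shut, x points into the locker, away from the robot, y from the knob to the hinge. The locker (270 mm wide, 130 deep) is fixed, doors towards the robot.
- green_leaf (a joint): Opening angle of that leaf, rad: 0 shut, 1.75 at its stop; it grows as the free edge comes out towards the robot, clockwise seen from above. The leaf (133 mm wide, 175 high, 16 thick, green steel) swings lightly (under 2 N at the knob) and stays where it is left; bolted, it gives only about 0.02 rad.
- grey_knob (a point): Centre of the same kind of red knob on the bolt of the grey locker (same size and build, but its RIGHT leaf is the bolted one). Not to be moved.

How it is judged:
By the outcome, as a careful person would: the job done as asked, in the order asked, and still so for the second after the job is handed in, with the robot touching nothing.
It also fails if it takes over 38 s, if anything falls off the work surface, if the arm or the gripper's body presses on something with over 40 N, if the wrist force passes 120 N, or if a joint passes its speed limit or range.

ROBOT

A 7-joint arm with a two-finger parallel gripper is mounted at the origin on the work surface. World frame = base frame: x ahead of the robot, y to its left, z up, the work surface at z = 0. Lengths are in mm, angles in rad, forces in N, time in s.
With the tool pointing down it reaches from about 400 to 875 mm from the base axis. Payload 4.4 kg.
Tool frame: the origin (TCP) lies at the very end of the fingers, on their centre line; the grasp point (between the pads) lies 19 mm behind it; z points along the fingers, y is the line along which they close (so a half turn about z gives the same grasp; the last joint's range is limited). The gripper opens to 85 mm and grips with 20 to 120 N. Pads are 22 mm wide; open, the fingers measure 114 mm over their backs; the gripper's body (76 mm by 85 mm) begins 54 mm behind the grasp point. The pads swing forward as they close: fully open they stand 13 mm farther back than shut.
Start: joints at [-0.066, 0.628, 0.038, 1.517, -0.027, 0.996, -0.02], TCP at [650.014, 0.027, 231.313] pointing down, gripper open.
Joint ranges: [-3.06, 3.06], [-0.37, 2.12], [-1.25, 1.32], [0.18, 2.47], [-1.1, 4.24], [0.23, 1.98], [-2.94, 2.94]. Speed limits (rad/s): [2.57, 2.57, 3.14, 3.14, 3.14, 3.14, 3.14].

INTERFACE

Orientations are given as [roll, pitch, yaw] about the fixed x, y, z axes, in that order (R = Rz(yaw) Ry(pitch) Rx(roll)).
In Python, from cell import ctrl gives the robot as it stands.
- The arm moves only by the tool step_arm, never from a script. Its argument "series" is a list that holds one entry, the list of rows, each a list of 7 numbers: the turn, a rotation vector about the tool's x, y, z as a fraction of full scale, then the shift along the tool's x, y, z as a fraction of full scale, then the closure, from 0 (fully open) to 1 (shut). In form: [[[ax, ay, az, tx, ty, tz, gripper], ...]]. A call has 1 to 12 rows; each row shifts and turns the commanded pose from where the row before left it, along the tool's axes as they then stand; what a row does not reach is not made up. Full scale, the value 1, is 150 mm for a shift and 45 degrees for a turn. A row lasts 1/10 s, in which the tool goes at most 50 mm and 8.59 degrees, less where a joint would pass 70% of its speed; a pose out of reach is approached as far as the arm can. A call with a number of a shift or a turn outside -1 to 1 is refused whole. A call with a gripper value outside its range is refused whole. The fingers move at their own pace and stop on an object; the grip force is fixed at half the most. Time passes only in rows, so rows that do not move let the fingers close. It gives the time, the measured TCP pose, the force, the opening and the grip force at its end, in the units of the state.
- ctrl.read_state(): the state, without advancing time (a new reading comes with each control period).
- ctrl.get_image(name): name is "scene" or "side" or "wrist"; returns a dict with "img" (400x640x3 uint8, red, green, blue), "fx", "fy", "cx", "cy" (pixels), "R" (3x3) and "t" (3): a world point X has camera coordinates R X + t. Camera axes: x right, y down, z forward; pixel columns grow to the right and rows downward; lengths in mm; the calibration is good to about 2 mm. A picture is of the moment at which its call begins. There is no depth.
- ctrl.finish_job(): hands the job in; it is judged then, once.
Trained networks look in a picture, given as the dict that the camera call returned (one of the last four; its "shot" number tells which), for a name from the list of things; names that differ only in an ending like _2 or _b are one class to them, and where a whole thing is asked for, a point or a joint stands for the part that bears it (a point fixed in the world has none). Each returns a list of dicts, best first, with "score" (0 to 1); they miss things now and then, are a little off and sometimes report something else, mostly with a low value. They report only what shows in the picture. A call takes as long as a camera call.
- ctrl.recognise(picture, thing): "centre" ([column, row] in pixels, amid what is visible of it).
The state is a dict: "clock": time; "qpos": joint angles; "qd": joint speeds; "tau": joint torques, N m; "eef_pos": TCP position; "tool_rot": TCP orientation; "force": force on the tool from outside, world axes, zero at the start; "torque": the same for the moment, N m; "width": finger opening in mm; "gripper_force": force on a finger pad.
Only numpy, scipy, OpenCV 4.12 (cv2) and the standard library are available. Lean on these libraries where they do the work, as an engineer would, in place of code of your own. Each camera call takes 0.05 s, during which the arm holds its last target. There are 200 camera calls.

## Working session

There is one attempt and no reset: what is moved stays moved. The work goes in short steps, Python scripts to look and compute and a tool call to move; the robot and the scene stay as the last step left them, time stands still between calls to the robot, and variables do not carry over. Pictures are saved under pics/ and viewed, at most 10 in all, crops included, and the job is handed in when it is done.

Besides the shell and the picture viewer there is one more tool, called as name([rows], argument=value, ...), one row to a line, values as JSON. step_arm: Moves the arm, as the interface text tells. Shift numbers are shares of 150 mm and turn numbers shares of 45 degrees, none past 1 either way. Its arguments: {"type":"object","properties":{"series":{"type":"array","items":{"type":"array","items":{"type":"array","items":{"type":"number","minimum":-1,"maximum":1}}}}},"required":["series"]}

```bash
mkdir -p pics; cat > h.py <<'E'
import numpy as np, cv2
from cell import ctrl
def P(d): return np.array(d["R"],float), np.array(d["t"],float).ravel()
def atz(d,px,z):
    R,t=P(d); r=R.T@np.array([(px[0]-d["cx"])/d["fx"],(px[1]-d["cy"])/d["fy"],1]); c=-R.T@t
    return c+r*(z-c[2])/r[2]
def tri(obs):
    A=np.zeros((3,3));b=np.zeros(3)
    for d,px in obs:
        R,t=P(d); r=R.T@np.array([(px[0]-d["cx"])/d["fx"],(px[1]-d["cy"])/d["fy"],1]); r/=np.linalg.norm(r); c=-R.T@t
        M=np.eye(3)-np.outer(r,r);A+=M;b+=M@c
    return np.linalg.solve(A,b)
def proj(d,X):
    R,t=P(d); p=R@X+t; return [d["fx"]*p[0]/p[2]+d["cx"],d["fy"]*p[1]/p[2]+d["cy"]]
def save(d,n): cv2.imwrite(f"pics/{n}.png",d["img"][:,:,::-1])
E
python3 - <<'E'
from h import *
np.set_printoptions(precision=1,suppress=True)
for n in ["scene","side","wrist"]:
    d=ctrl.get_image(n); save(d,n+"0")
    R,t=P(d); print(n,-R.T@t)
    for k in ["green_knob","grey_knob","green_hinge","green_leaf"]:
        for r in ctrl.recognise(d,k)[:3]: print(k,np.array(r["centre"]),round(r["score"],2),atz(d,r["centre"],247))
s=ctrl.read_state(); print(s)
E
```

```text
scene [738.5 435.1 804.6]
grey_knob [325.3 244.6] 0.58 [616.  173.5 247. ]
green_hinge [292.  168.1] 0.83 [616.4   8.5 247. ]
green_leaf [292.2 168.7] 0.77 [616.5   9.9 247. ]
side [ 167.4 -451.2  789.7]
green_knob [422.8 237.3] 0.84 [ 581.8 -201.9  247. ]
grey_knob [299.1 131. ] 0.81 [604.9 143.7 247. ]
green_hinge [403.2 265. ] 0.81 [ 518.5 -218.5  247. ]
green_leaf [406.8 259.2] 0.89 [ 530.6 -214.7  247. ]
wrist [650.   76.6 373.2]
green_hinge [252.2 313.5] 0.56 [616.6 -21.4 247. ]
green_leaf [253.2 315.9] 0.65 [617.  -22.8 247. ]
{'clock': 0.75, 'qpos': array([-0.1,  0.6,  0. ,  1.5, -0. ,  1. , -0. ]), 'qd': array([-0.,  0., -0., -0., -0., -0., -0.]), 'tau': array([ -0. , -56.3,   1.2, -19.4,   0. ,   0. ,  -0. ]), 'eef_pos': array([650. ,   0. , 231.3]), 'tool_rot': array([ 3.1, -0. ,  1.6]), 'force': array([0.5, 0.4, 0.3]), 'torque': array([ 0., -0., -0.]), 'gripper_force': 0.0, 'width': 85.45266436411075}
```

View pics/scene0.png

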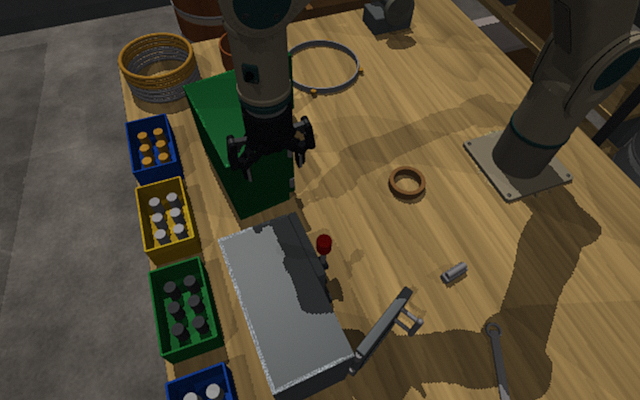

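View pics/side0.png

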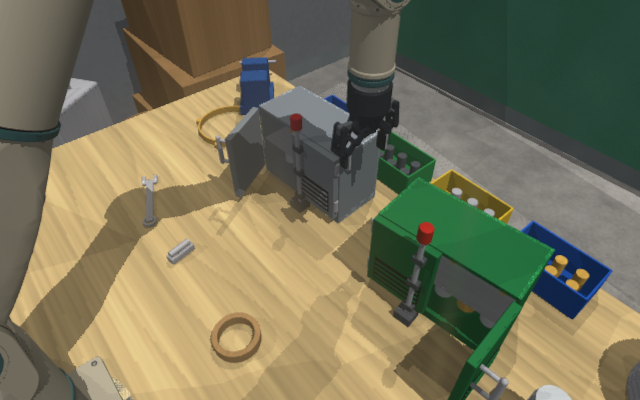

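The scene view shows the green locker partly hidden behind the arm. The side view shows the green knob at about (425,234), with locker top corners at about (373,222), (423,180), (550,252) and (507,305). The grey knob is at (296,122).

```bash
python3 - <<'E'
from h import *
np.set_printoptions(precision=1,suppress=True)
d=ctrl.get_image("side"); im=d["img"].astype(int)
m=((im[:,:,0]>90)&(im[:,:,1]<60)&(im[:,:,2]<60)).astype(np.uint8)
n,l,st,c=cv2.connectedComponentsWithStats(m)
for i in range(1,n):
    if st[i,4]>40: print(st[i],c[i],atz(d,c[i],247))
for p in [(373,222),(423,180),(550,252),(507,305)]: print(p,atz(d,p,200))
x0,y0,w,h=350,160,220,200
cv2.imwrite("pics/crop1.png",cv2.resize(d["img"][y0:y0+h,x0:x0+w,::-1],None,fx=3,fy=3,interpolation=cv2.INTER_CUBIC)[:600,:800])
E
```

```text
[290 114  12   7  58] [295.3 116.8] [629.4 188.  247. ]
[419 223  15  21 217] [426.5 232.1] [ 594.5 -198.6  247. ]
(373, 222) [ 577.5 -100.5  200. ]
(423, 180) [728.7 -85.  200. ]
(550, 252) [ 754.4 -337.1  200. ]
(507, 305) [ 612.9 -348.6  200. ]
```

View pics/crop1.png

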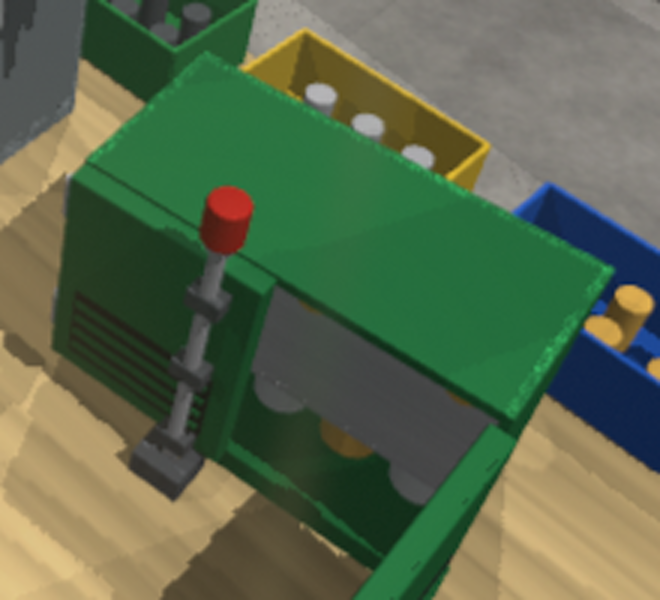

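The crop puts the green knob centre at about (226,221), which is (425.7,233.7) in the full picture. The leaf is shut, its foot is in the keeper, and the knob is clear all round. I'll move above it for a wrist view.

step_arm([
  [[0,0,0,0,0,-0.3,0],[0,0,0,0,0,-0.3,0],[0,0,0,-0.267,-0.08,0,0],[0,0,0,-0.267,-0.08,0,0],[0,0,0,-0.267,-0.08,0,0],[0,0,0,-0.267,-0.08,0,0],[0,0,0,-0.267,-0.08,0,0],[0,0,0,0,0,0,0],[0,0,0,0,0,0,0]],
])

```text
clock: 1.7
eef_pos: [589.5, -201.4, 321.4]
tool_rot: [3.141, -0.0, 1.568]
force: [-0.1, 1.0, -0.6]
width: 85.1
gripper_force: 0.0
```

```bash
python3 - <<'E'
from h import *
np.set_printoptions(precision=1,suppress=True)
w=ctrl.get_image("wrist"); save(w,"wrist1")
s=ctrl.get_image("scene"); save(s,"scene1")
d=ctrl.get_image("side")
for n,p in (("w",w),("sc",s),("si",d)):
    R,t=P(p);print(n,-R.T@t)
    for k in ["green_knob","green_hinge"]:
        for r in ctrl.recognise(p,k)[:2]: print(k,np.array(r["centre"]),round(r["score"],2),atz(p,r["centre"],247))
X=atz(d,(425.7,233.7),247); print(X,proj(w,X),proj(s,X))
a,b=[atz(d,p,200) for p in [(379.3,213.3),(521.7,300)]]; print(a,b)
print([proj(w,q) for q in (a,b)],[proj(s,q) for q in (a,b)])
q=ctrl.read_state(); print(q["eef_pos"],q["tool_rot"])
E
```

```text
w [ 589.7 -124.9  463.3]
green_knob [323.3 208.6] 0.94 [ 591.5 -199.9  247. ]
green_hinge [326.9 162.1] 0.55 [ 594.1 -164.9  247. ]
sc [738.5 435.1 804.6]
green_knob [273.3  96.6] 0.55 [ 592.8 -182.5  247. ]
green_knob [274.6 123.1] 0.43 [ 612.6 -109.4  247. ]
green_hinge [278.  122.5] 0.92 [ 605.9 -108.7  247. ]
si [ 167.4 -451.2  789.7]
green_knob [420.6 240.4] 0.79 [ 574.3 -203.8  247. ]
green_hinge [406.5 261.9] 0.93 [ 526.5 -217.8  247. ]
[ 591. -200.  247.] [np.float64(322.5317138272568), np.float64(208.64003142803804)] [np.float64(271.6654717757911), np.float64(90.99828642327871)]
[600.9 -92.8 200. ] [ 637.4 -358.   200. ]
[[np.float64(334.8167232518467), np.float64(60.30283035959806)], [np.float64(366.6726198152911), np.float64(336.55721651167164)]] [[np.float64(284.1951522580858), np.float64(143.80009597883875)], [np.float64(234.92730720729384), np.float64(68.4263864758044)]]
[ 590.3 -199.5  321.3] [-3.1 -0.   1.6]
```

View pics/wrist1.png

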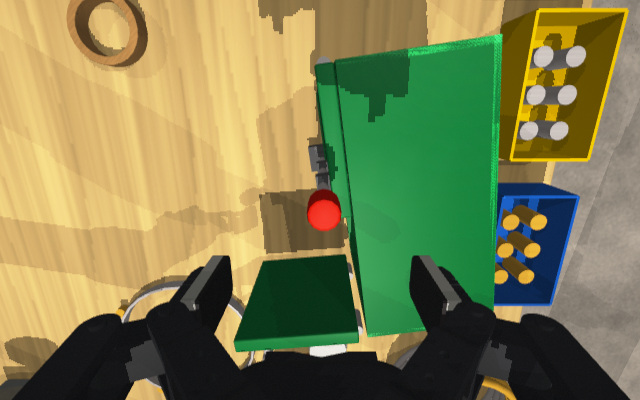

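View pics/scene1.png

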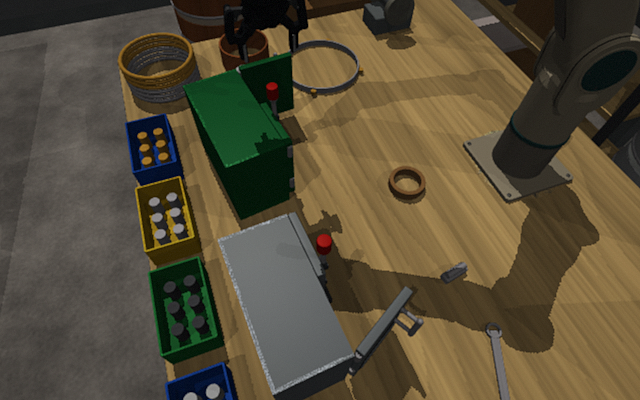

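Wrist view: the knob is at (323,209), and all three cameras agree on about (591,-200,247). The front edge runs (336,60) to (367,336), giving a locker yaw of about 7.8°. A hinge barrel seems to show near (320,62), so I'll look closer there.

```bash
python3 - <<'E'
from h import *
np.set_printoptions(precision=1,suppress=True)
w=ctrl.get_image("wrist")
for p in [(320,62),(317,64),(323,60),(336,61)]: print(p,atz(w,p,185),atz(w,p,200))
cv2.imwrite("pics/crop2.png",cv2.resize(w["img"][45:225,295:385,::-1],None,fx=3.3,fy=3.3,interpolation=cv2.INTER_CUBIC))
E
```

```text
(320, 62) [589.5 -90.3 185. ] [589.5 -92.1 200. ]
(317, 64) [587.  -91.9 185. ] [587.1 -93.6 200. ]
(323, 60) [591.9 -88.8 185. ] [591.9 -90.6 200. ]
(336, 61) [602.8 -89.6 185. ] [602.1 -91.4 200. ]
```

View pics/crop2.png

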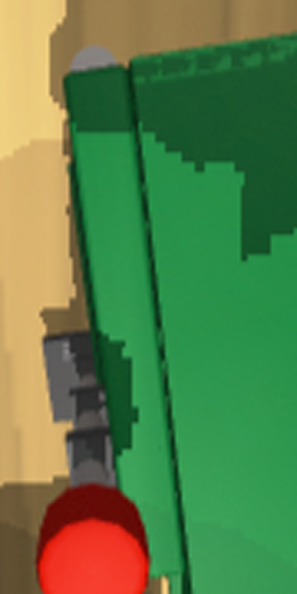

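The barrel sits at the leaf's mid-thickness, at about (591,-94), which is 106 mm from the knob as stated. I'll lower onto the knob and grip it.

step_arm([
  [[0,0,0,0,0.006,0.207,0],[0,0,0,0,0,0.207,0],[0,0,0,0,0,0.207,0],[0,0,0,0,0,0,0],[0,0,0,0,0,0,1],[0,0,0,0,0,0,1],[0,0,0,0,0,0,1],[0,0,0,0,0,0,1],[0,0,0,0,0,0,1],[0,0,0,0,0,0,1],[0,0,0,0,0,0,1],[0,0,0,0,0,0,1]],
])

```text
clock: 3.4
eef_pos: [591.8, -200.4, 229.7]
tool_rot: [3.139, 0.001, 1.571]
force: [-0.1, 0.6, 6.0]
width: 23.2
gripper_force: 58.5
```

step_arm([
  [[0,0,0,0,0,-0.052,1],[0,0,0,0,0,-0.052,1],[0,0,0,0,0,-0.052,1],[0,0,0,0,0,-0.052,1],[0,0,0,0,0,0,1],[0,0,0,0,0,0,1]],
])

```text
clock: 4.0
eef_pos: [591.4, -200.4, 260.4]
tool_rot: [3.14, 0.001, 1.571]
force: [1.3, -1.1, 1.6]
width: 23.6
gripper_force: 59.7
```

```bash
python3 - <<'E'
from h import *
d=ctrl.get_image("side"); w=ctrl.get_image("scene")
c=[cv2.resize(d["img"][160:350,340:560,::-1],(780,300)) if 0 else cv2.resize(d["img"][160:350,350:550,::-1],None,fx=2,fy=2), cv2.resize(w["img"][0:190,170:370,::-1],None,fx=2,fy=2)]
cv2.imwrite("pics/lift.png",np.hstack(c))
E
```

```text
(no output)
```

View pics/lift.png

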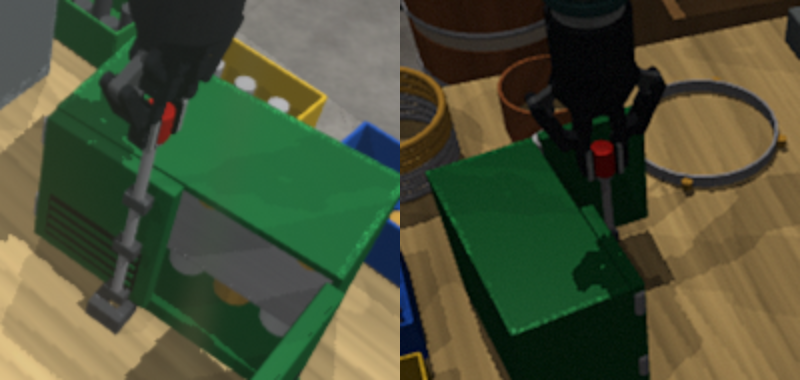

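The knob is between the pads and the bolt is up about 31 mm with the leaf still shut. Now I'll start the swing and check the forces.

step_arm([
  [[0,0,0.0917,0,0,0,1],[0,0,0,0,-0.1017,0,1],[0,0,0.1833,0,0,0,1],[0,0,0,0,-0.1017,0,1],[0,0,0.1833,0,0,0,1],[0,0,0,0,-0.1017,0,1],[0,0,0,0,0,0,1]],
])

```text
clock: 4.8
eef_pos: [544.8, -193.3, 259.1]
tool_rot: [3.141, 0.004, 1.207]
force: [1.8, -6.5, -4.2]
width: 23.5
gripper_force: 60.0
```

The force is small, about 6 N outward. The arc fit moves the hinge to x≈585, so I'll correct the heading slightly.

step_arm([
  [[0,0,0,-0.015,0,0,1],[0,0,0.127,0,0,0,1],[0,0,0,0,-0.1017,0,1],[0,0,0.1833,0,0,0,1],[0,0,0,0,-0.1017,0,1],[0,0,0.1833,0,0,0,1],[0,0,0,0,-0.1017,0,1],[0,0,0,0,0,0,1],[0,0,0,0,0,0,1]],
])

```text
clock: 5.7
eef_pos: [503.5, -168.5, 258.4]
tool_rot: [-3.136, 0.007, 0.822]
force: [-7.5, -3.9, 0.6]
width: 23.2
gripper_force: 59.3
```

The refit hinge is about (578,-95), matching the given geometry. I'll re-centre and go on to about 90°.

step_arm([
  [[0,0,0,-0.042,-0.018,0,1],[0,0,0.136,0,0,0,1],[0,0,0,0,-0.0912,0,1],[0,0,0.1644,0,0,0,1],[0,0,0,0,-0.0912,0,1],[0,0,0.1644,0,0,0,1],[0,0,0,0,-0.0912,0,1],[0,0,0,0,0,0,1]],
])

```text
clock: 6.5
eef_pos: [470.0, -134.8, 257.5]
tool_rot: [-3.132, 0.014, 0.462]
force: [-15.3, -2.5, 1.5]
width: 0.1
gripper_force: 7.9
```

The fingers have shut empty, so the knob slipped out. I'll look.

```bash
python3 - <<'E'
from h import *
np.set_printoptions(precision=1,suppress=True)
d=ctrl.get_image("side"); w=ctrl.get_image("scene")
print(ctrl.recognise(d,"green_knob")[:2],ctrl.recognise(w,"green_knob")[:2])
c=[cv2.resize(d["img"][130:350,310:530,::-1],None,fx=1.8,fy=1.8), cv2.resize(w["img"][0:220,170:390,::-1],None,fx=1.8,fy=1.8)]
cv2.imwrite("pics/slip.png",np.hstack(c))
s=ctrl.read_state(); print(s["force"],s["eef_pos"],s["width"],s["qpos"])
E
```

```text
[{'centre': [345.5, 252.9], 'score': 0.72}] [{'centre': [327.7, 106.9], 'score': 0.65}, {'centre': [323.8, 245.1], 'score': 0.2}]
[-16.   -4.5   1.6] [ 470.3 -135.8  257.5] -0.10861978399747356 [-0.   0.4  0.4  1.9 -0.2  0.9 -0.7]
```

View pics/slip.png

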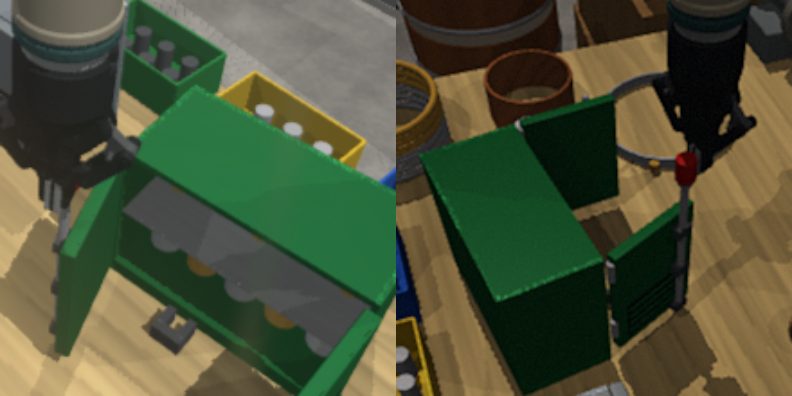

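The knob shows in the scene at about (331,93) and partly in the side view at (354,232). The leaf is well open, and the closed fingers rest beside the knob. I'll work out the leaf angle and lift.

```bash
python3 - <<'E'
from h import *
np.set_printoptions(precision=1,suppress=True)
w=ctrl.get_image("scene"); im=w["img"].astype(int)
m=((im[:,:,0]>80)&(im[:,:,1]<60)&(im[:,:,2]<60)).astype(np.uint8)
n,l,st,c=cv2.connectedComponentsWithStats(m)
for i in range(1,n):
    if st[i,4]>40: print(st[i],c[i],atz(w,c[i],278),atz(w,c[i],270))
d=ctrl.get_image("side")
for z in (270,278): print(atz(d,(354.4,231.7),z))
# leaf top edge in scene: hinge end and free end at z~188
for p in [(290,147),(333,113)]: print(p,atz(w,p,190))
E
```

```text
[316 234  16  13 159] [323.8 240.2] [622.3 180.4 278. ] [620.5 176.5 270. ]
[ 493.1 -138.   270. ]
[ 488.1 -142.8  278. ]
(290, 147) [590.1 -89.1 190. ]
(333, 113) [ 469.4 -151.   190. ]
```

```bash
python3 - <<'E'
from h import *
np.set_printoptions(precision=1,suppress=True)
w=ctrl.get_image("scene"); im=w["img"].astype(int)[70:130,300:360]
m=((im[:,:,0]>45)&(im[:,:,0]>2.5*im[:,:,1])&(im[:,:,0]>2.5*im[:,:,2])).astype(np.uint8)
n,l,st,c=cv2.connectedComponentsWithStats(m)
for i in range(1,n):
    if st[i,4]>20: 
        p=c[i]+[300,70]; print(st[i],p,atz(w,p,278),atz(w,p,268))
d=ctrl.get_image("side"); im=d["img"].astype(int)[200:280,320:390]
m=((im[:,:,0]>70)&(im[:,:,0]>2.5*im[:,:,1])&(im[:,:,0]>2.5*im[:,:,2])).astype(np.uint8)
print(np.argwhere(m)[:, ::-1].min(0)+[320,200] if m.any() else None,np.argwhere(m)[:, ::-1].max(0)+[320,200] if m.any() else None)
E
```

```text
[ 25  14  12  18 145] [330.8  92. ] [ 490.3 -122.6  278. ] [ 485.6 -133.2  268. ]
None None
```

The scene fit puts the knob at about (490,-124,278). That leaves the leaf about 70° open with the bolt still raised, and the visual hinge (591,-94) holds. I'll back off outward, rise, open, come above the knob and look.

step_arm([
  [[0,0,0,-0.133,0,0,1],[0,0,0,0,0,-0.3,1],[0,0,0,0,0,-0.3,0],[0,0,0,0.143,-0.007,0,0],[0,0,0,0.143,-0.007,0,0],[0,0,0,0,0,0,0],[0,0,0,0,0,0,0],[0,0,0,0,0,0,0]],
])

```text
clock: 7.7
eef_pos: [497.9, -123.6, 349.2]
tool_rot: [-3.141, 0.001, 0.459]
force: [0.0, 0.3, 0.7]
width: 84.9
gripper_force: 0.0
```

```bash
python3 - <<'E'
from h import *
np.set_printoptions(precision=1,suppress=True)
s=ctrl.read_state(); print(s["eef_pos"],s["tool_rot"],s["force"],s["width"])
o=[]
for n in ("wrist","scene","side"):
    w=ctrl.get_image(n); im=w["img"].astype(int)
    m=((im[:,:,0]>45)&(im[:,:,0]>2.5*im[:,:,1])&(im[:,:,0]>2.5*im[:,:,2])).astype(np.uint8)
    k,l,st,c=cv2.connectedComponentsWithStats(m)
    for i in range(1,k):
        if st[i,4]>60: print(n,st[i],c[i],atz(w,c[i],278))
    for r in ctrl.recognise(w,"green_knob")[:1]: print(n,r,atz(w,r["centre"],278)); o.append((w,r["centre"]))
    save(w,n+"2")
print(tri(o))
E
```

```text
[ 497.9 -123.6  349.2] [-3.1  0.   0.5] [0.  0.3 0.7] 84.86520947779499
wrist [ 303  199   34   42 1101] [319.3 219.8] [ 492.  -125.7  278. ]
wrist {'centre': [329.7, 172.2], 'score': 0.72} [ 527.7 -116.3  278. ]
scene [325  84  12   9  83] [330.7  88.1] [ 486.3 -133.3  278. ]
scene [317 234  15  20 202] [323.7 242.7] [623.9 184.2 278. ]
scene {'centre': [330.6, 102.0], 'score': 0.86} [501.1 -96.4 278. ]
side [291 114  11  17 157] [296.1 121.7] [594.1 137.4 278. ]
side [340 215  16  23 270] [347.7 225.5] [ 488.9 -127.2  278. ]
side {'centre': [345.9, 232.3], 'score': 0.68} [ 477.6 -135.5  278. ]
[ 503.1 -118.6  249.7]
```

View pics/wrist2.png

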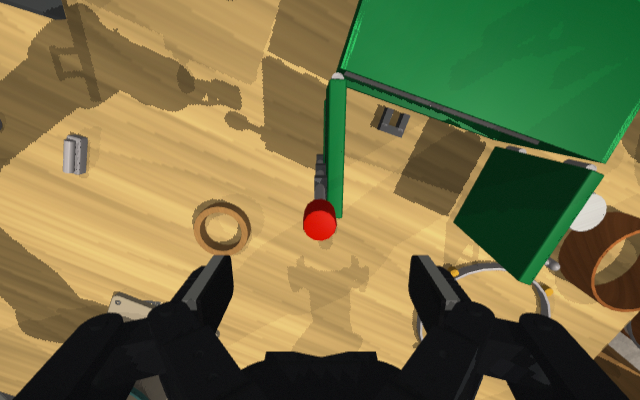

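The knob shows at (319,220) in the wrist view, consistent with about (490.5,-126.5,278): lift about 31 mm, leaf about 72°. I'll regrip it and move the remaining ~18°.

step_arm([
  [[0,0,0,-0.053,-0.005,0.1,0],[0,0,0,0,0,0.25,0],[0,0,0,0,0,0.25,0],[0,0,0,0,0,0,0],[0,0,0,0,0,0,1],[0,0,0,0,0,0,1],[0,0,0,0,0,0,1],[0,0,0,0,0,0,1],[0,0,0,0,0,0,1],[0,0,0,0,0,0,1],[0,0,0,0,0,0,1],[0,0,0,0,0,0,1]],
])

```text
clock: 9.2
eef_pos: [492.1, -126.5, 259.6]
tool_rot: [3.141, -0.001, 0.458]
force: [0.3, 0.7, 1.5]
width: 23.0
gripper_force: 58.7
```

step_arm([
  [[0,0,0,0.01,-0.034,0,1],[0,0,0,0.015,-0.05,0,1],[0,0,0,0.018,-0.06,0,1],[0,0,0,0.018,-0.06,0,1],[0,0,0,0,0,0,1],[0,0,0,0,0,0,1]],
])

```text
clock: 9.8
eef_pos: [483.4, -94.2, 258.5]
tool_rot: [-3.138, 0.005, 0.459]
force: [-6.1, 0.6, 2.4]
width: 23.1
gripper_force: 60.3
```

step_arm([
  [[0,0,0,0,0,0,0],[0,0,0,0,0,0,0],[0,0,0,0,0,0,0],[0,0,0,0,0,0,0],[0,0,0,0,0,0,0],[0,0,0,0,0,-0.2,0],[0,0,0,0,0,-0.3,0],[0,0,0,0,0,-0.3,0],[0,0,0,0,0,0,0],[0,0,0,0,0,0,0]],
])

```text
clock: 10.8
eef_pos: [486.7, -94.9, 380.2]
tool_rot: [3.141, -0.002, 0.458]
force: [-0.1, 0.2, -1.1]
width: 85.3
gripper_force: 0.0
```

```bash
python3 - <<'E'
from h import *
np.set_printoptions(precision=1,suppress=True)
s=ctrl.read_state(); print(s["clock"],s["eef_pos"],s["force"],s["width"])
o=[]
for n in ("wrist","side"):
    w=ctrl.get_image(n); im=w["img"].astype(int)
    m=((im[:,:,0]>45)&(im[:,:,0]>2.5*im[:,:,1])&(im[:,:,0]>2.5*im[:,:,2])).astype(np.uint8)
    k,l,st,c=cv2.connectedComponentsWithStats(m)
    for i in range(1,k):
        if st[i,4]>100: print(n,st[i],c[i],atz(w,c[i],278)); 
        if st[i,4]>100 and not (n=="side" and c[i][0]<310): o.append((w,c[i]))
    c0=w["img"][:,:,::-1]; save(w,n+"3")
    if n=="wrist": a=c0
print(tri(o)); v=tri(o)-[591,-94,0]; print(np.hypot(*v[:2]),-89.7-np.degrees(np.arctan2(v[1],v[0])))
b=cv2.resize(c0[180:380,270:470],(400,400)); cv2.imwrite("pics/end.png",np.hstack([a[:, 120:520],b]))
E
```

```text
10.8 [486.7 -94.9 380.2] [-0.1  0.2 -1.1] 85.32772617951397
wrist [304 180  29  35 817] [318.  197.5] [487.6 -92.5 278. ]
side [324 206  15  22 251] [331.2 215.7] [483.  -95.7 278. ]
[486.1 -92.8 273.4]
104.91261407183048 -269.0703591499706
```

View pics/end.png

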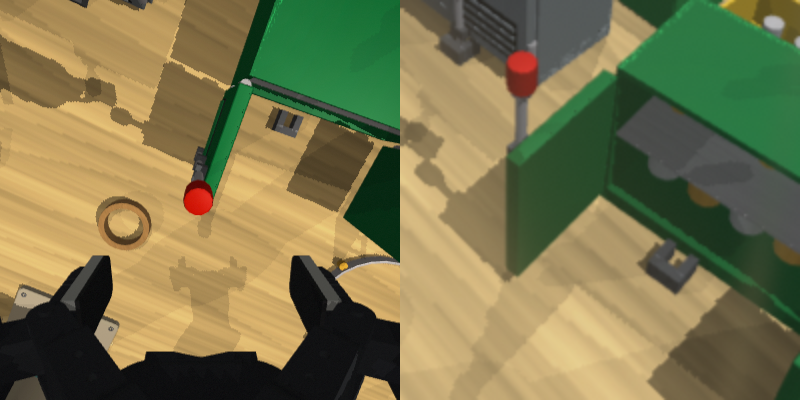

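The leaf stands at about 91°, the knob is about 273–278 mm high (bolt raised about 26–31 mm), and the gripper is clear. I'm handing it in.

```bash
python3 -c "
from cell import ctrl
print(ctrl.finish_job())"
```

```text
the job is handed in; nothing more can be done
None
```

I lifted the green locker's bolt with its leaf shut, swung the leaf open to about 91° with the bolt still raised about 26–31 mm, and handed the job in at about 11 s; the grip slipped off once near 70° and I regripped, and I never touched the grey locker.

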